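# Shut the marked reagent valve under its sliding cover

## Robot

A 6-joint arm with a two-finger parallel gripper is mounted at the origin on the work surface. World frame = base frame: x ahead of the robot, y to its left, z up, the work surface at z = 0. Lengths are in m, angles in rad, forces in N, time in s.
With the tool pointing down it reaches from about 0.425 to 0.95 m from the base axis. Payload 3.5 kg.
Tool frame: the origin (TCP) lies at the very end of the fingers, on their centre line; the grasp point (between the pads) lies 19 mm behind it (tcp_to_grasp is the distance from the TCP to the grasp point, in m); z points along the fingers, y is the direction in which the jaws open and shut (so a half turn about z gives the same grasp; the last joint's range is limited). The gripper opens to 85 mm and grips with 20 to 120 N. Pads are 22 mm wide; open, the fingers measure 114 mm over their backs; the gripper's body (76 mm by 85 mm) begins 54 mm behind the grasp point. The pads swing forward as they close: fully open they stand 13 mm farther back than shut.
Start: joints at [-1.436, 0.286, 1.577, -0, 1.279, -0.15], TCP at [0.19, -0.648, 0.231] pointing down, gripper open.
Joint ranges: [-2.77, 2.77], [-0.9, 2.22], [0.21, 2.48], [-1.53, 4.67], [0.24, 2.81], [-2.84, 2.84]. Speed limits (rad/s): [2.79, 2.79, 3.14, 3.14, 3.14, 3.14].

## Interface

Orientations are given as a unit quaternion [x, y, z, w].
In Python, from plant import * gives the robot as it stands. The module is installed in compiled form; this text tells all that it offers.
- The arm moves only by the tool arm_command, never from a script. Its argument "steps" is a list of rows, each a list of 3 entries, a list of its own where there are three numbers: the turn, a rotation vector about the tool's x, y, z in rad, then the shift along the tool's x, y, z in m, then the gripper command: -1 is shut, 1 is fully open, values between are in proportion. A call has 1 to 12 rows; each row is the pose to reach, as a shift and turn from the pose measured when the call began, along the tool's axes at that moment; what a row does not reach only later rows make up. A row lasts 1/8 s, in which the tool goes at most 62.5 mm and 10.7 degrees, less where a joint would pass 70% of its speed; a pose out of reach is approached as far as the arm can. A call with a gripper value outside its range is refused whole. The fingers move at their own pace and stop on an object; "force" is the grip in N (left out, the last holds). Time passes only in rows, so rows that repeat a pose let the fingers close. It gives the time, the measured TCP pose, the force and the opening at its end, in the units of the state.
- get_state(): the state, without advancing time (a new reading comes with each control period).
- read_camera(name): name is "scene" or "top"; returns a dict with "frame" (420x560x3 uint8, red, green, blue), "vfov" (degrees; the focal length in pixels is half the picture's height over the tangent of half this angle, whatever the lens; pixels are square), "cx", "cy" (the principal point, pixels), "position" and "rotation" of the camera in the world. Camera axes: x right, y up, looking along -z (the intrinsics and any distortion apply to the point x, -y, -z); pixel columns grow to the right and rows downward; lengths in m; the calibration is good to about 2 mm. A picture is of the moment at which its call begins. There is no depth.
- sign_off(): hands the job in, once; it reports no verdict.
The state is a dict: "time": time; "qpos": joint angles; "dq": joint speeds; "joint_efforts": joint torques, N m; "eef_pos": TCP position; "tcp_rot": TCP orientation; "contact_force": force on the tool from outside, world axes, zero at the start; "wrist_torque": the same for the moment, N m; "opening": opening from 0.0 (shut) to 1.0 (fully open).
Only numpy, scipy, OpenCV 4.12 (cv2) and the standard library are available. Lean on these libraries where they do the work, as an engineer would, in place of code of your own. Each camera call takes 0.05 s, during which the arm holds its last target.

## Task

The reagent supply of the blood analyser must be shut off at the valve box: push the flat metal cover aside along its guides, all the way to the far end stop over the solid deck, then push the uncovered valve handle that is marked by a round disc on its end clockwise until it is fully shut, across its pipe. Only push with the fingertips: do not lift the cover out of its guides, leave the other, plain handle as it is, and do not disturb the things standing around the box. Finish clear of everything.

Things in the scene. Friction and masses are not known exactly. Their poses are not given: they have to be found in the camera images.
- valve_box: Fixed white box, 184 (its x) by 465 (its y) by 48 mm high. Origin: centre of its underside; x points away from the robot, y is the way the cover slides open, z up; yaw within 0.3 rad. -y half: recess with the valves; +y half: solid deck. The cover lies 40 mm up on deck and ledges, between guide lips 48 mm high (x +-86 to +-92 mm); end stops, 48 mm high, inner faces at y +-225 mm.
- cover: Loose flat aluminium cover, 166 (x) by 215 (y) by 6 mm, about 0.3 kg, with an upright rib across its middle, 90 mm (x) by 14 mm (y), top 25 mm above the cover's underside. Origin: centre of the underside, 40 mm above the table; axes as the box's. Starts over the recess (box y -115 to -100 mm), slides with a few N of friction to the +y end stop (box y 117 mm).
- marked_handle (a joint): Handle to shut: black lever on a vertical pivot, told by the round disc (32 mm across) on its end. 0 = open, pointing to box -x along its pipe; 1.571 = shut at its stop, pointing to box +y (turned clockwise seen from above). Starts between 0 and 0.3. Stays where left; 1 to 2 N at its end moves it. In either of the two valve places.
- marked_pivot (a point): On the pivot axis of the marked handle, 33 mm above the table. The two pivots lie at box x 20 mm and at box y -160 and -70 mm. Hub 18 mm across, top at 39 mm.
- marked_end (a point): Top of the marked handle's disc, at its centre, 43 mm from the pivot axis, 37 mm above the table. The lever is a bar 9 mm wide, 28 to 37 mm above the table, 59 mm from pivot axis to the disc's far edge. Below it lie a pipe along box x (top at 19 mm) and, under the hub, a valve block 36 by 22 mm (top at 22 mm).
- plain_handle (a joint): The other handle, to be left alone: same valve and lever, but a plain straight bar 56 mm long with no disc. Same joint values; starts between 0 and 0.3.
- plain_pivot (a point): On the pivot axis of the plain handle, 33 mm above the table.
- plain_end (a point): Top of the plain bar near its end, 43 mm from its pivot axis, 37 mm above the table.
- recess (a point): Centre of the recess floor, 4 mm above the table, at box y -110 mm. The recess is 148 (x) by 210 mm (y), box y -215 to -5 mm, its rim 40 mm above the table.
- deck (a point): Centre of the solid deck over which the cover ends, at box y 110 mm, 40 mm above the table.
- vial_front: Bystander: loose amber vial, 24 mm across, 45 mm high, on the robot's side of the box. Origin under its centre.
- vial_back: Bystander: loose amber vial, 24 mm across, 45 mm high, behind the box. Origin under its centre.
- tape_roll: Bystander: loose roll of tape, 68 mm across, 24 mm high, off the -y end of the box. Origin under its centre.
- steel_pot: Bystander: loose open steel pot, 84 mm across its rim, 50 mm high, off the +y end of the box. Origin under its centre.
- tube_rack: Bystander: loose white rack with capped tubes, 50 by 140 mm, 80 mm high, behind the deck. Origin under its centre.
- well_plate: Bystander: loose clear tray with wells, 85 by 128 by 16 mm, on the robot's side of the deck. Origin under its centre.
- reagent_bottle: Bystander: loose white bottle, 56 mm across, 85 mm high, off the -y end of the box. Origin under its centre.

How it is judged:
By the outcome, as a careful person would: the job done as asked, in the order asked, and still so for the second after the job is handed in, with the robot touching nothing.
It also fails if it takes over 51 s, if anything falls off the work surface, if the arm or the gripper's body presses on something with over 40 N, if the wrist force passes 120 N, or if a joint passes its speed limit or range.

## Working session

There is one attempt and no reset: what is moved stays moved. The work goes in short steps, Python scripts to look and compute and a tool call to move; the robot and the scene stay as the last step left them, time stands still between calls to the robot, and variables do not carry over. Pictures are saved under pics/ and viewed, and the job is handed in when it is done.

Besides the shell and the picture viewer there is one more tool, called as name(argument=value, ...), one argument or row to a line, values as JSON. arm_command: Moves the arm, as the interface text tells. Its arguments: {"type":"object","properties":{"steps":{"type":"array"},"force":{"type":"number"}},"required":["steps"]}

```bash
mkdir -p pics; python3 - <<'E'
from plant import *
import cv2
s=get_state();print({k:s[k] for k in s})
for n in("scene","top"):
    c=read_camera(n);cv2.imwrite(f"pics/{n}0.png",c["frame"][:,:,::-1]);print({k:c[k] for k in c if k!="frame"})
E
```

```text
{'time': 0.0, 'qpos': array([-1.43604597e+00,  2.87181371e-01,  1.57820591e+00, -2.85457329e-05,
        1.27860950e+00, -1.50015295e-01]), 'dq': array([ 0.0004694 , -0.00156282, -0.00152525, -0.00092877, -0.00148583,
        0.00077829]), 'joint_efforts': array([-6.40287799e-04, -4.05986559e+01, -2.92624193e+01, -2.16572307e-04,
        5.87431190e-03, -5.71664060e-06]), 'eef_pos': array([ 0.18954993, -0.64713824,  0.22992107]), 'tcp_rot': array([ 9.89879377e-01,  1.41906213e-01, -4.48796341e-06, -1.20213196e-03]), 'contact_force': array([ 1.14816334,  0.73248431, -0.15034602]), 'wrist_torque': array([-0.00464604, -0.04537585, -0.03102841]), 'opening': 0.999986327139019}
{'vfov': 43.73417682316429, 'cx': 278.7233173085948, 'cy': 208.51124004759518, 'position': array([ 1.11389276, -0.60272814,  0.79087563]), 'rotation': array([0.38300318, 0.13799465, 0.32739151, 0.85269035])}
{'vfov': 44.2135948511353, 'cx': 272.2661426911035, 'cy': 203.69420995205135, 'position': array([0.48152841, 0.0486839 , 1.28918402]), 'rotation': array([ 0.02243174, -0.02572156, -0.69981377,  0.71350957])}
```

View pics/scene0.png

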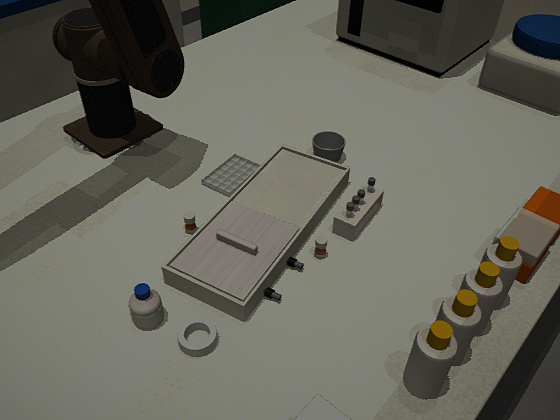

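View pics/top0.png

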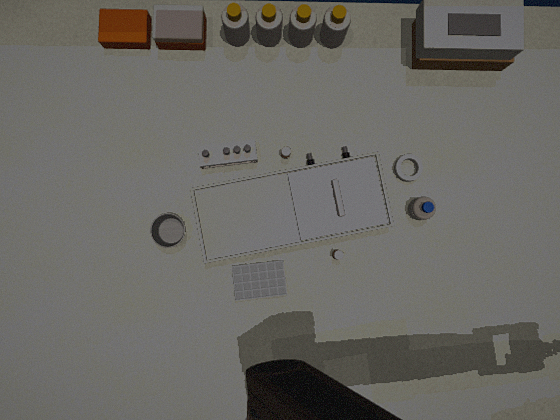

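```bash
cat > h.py <<'E'
from plant import *
import numpy as np, cv2
from scipy.spatial.transform import Rotation as R
def cam(n):
    c=read_camera(n); c["f"]=c["frame"].shape[0]/2/np.tan(np.radians(c["vfov"])/2); return c
def proj(c,P):
    p=R.from_quat(c["rotation"]).inv().apply(np.atleast_2d(P)-c["position"])
    return np.c_[c["cx"]+c["f"]*p[:,0]/-p[:,2], c["cy"]+c["f"]*(-p[:,1])/-p[:,2]]
def back(c,uv,z):
    uv=np.atleast_2d(uv); d=np.c_[(uv[:,0]-c["cx"])/c["f"],-(uv[:,1]-c["cy"])/c["f"],-np.ones(len(uv))]
    d=R.from_quat(c["rotation"]).apply(d); return c["position"]+d*((z-c["position"][2])/d[:,2])[:,None]
def crop(c,x0,y0,x1,y1,k,name,gain=1.5):
    im=c["frame"][y0:y1,x0:x1,::-1]; im=np.clip(im*gain,0,255).astype(np.uint8)
    cv2.imwrite("pics/"+name,cv2.resize(im,None,fx=k,fy=k,interpolation=cv2.INTER_CUBIC))
E
python3 - <<'E'
from h import *
c=cam("top");crop(c,180,130,400,280,3.6,"t1.png")
c=cam("scene");crop(c,150,130,390,330,3,"s1.png")
E
```

```text
(no output)
```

View pics/t1.png

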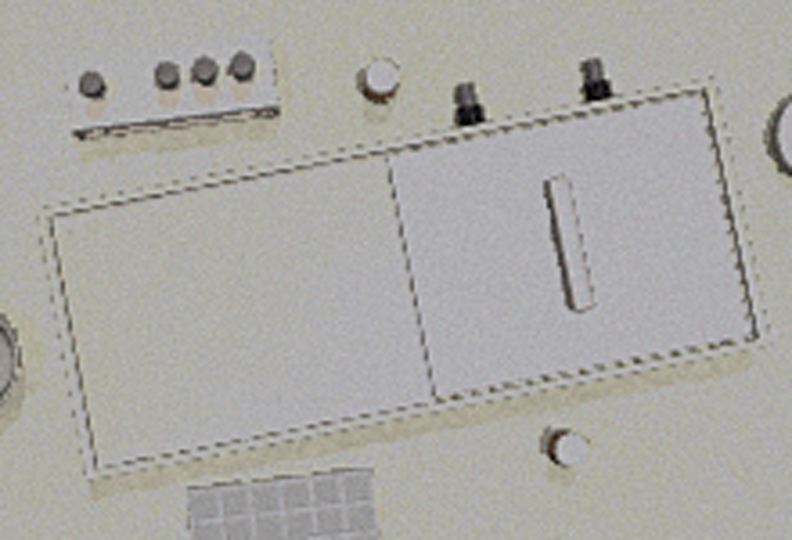

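View pics/s1.png

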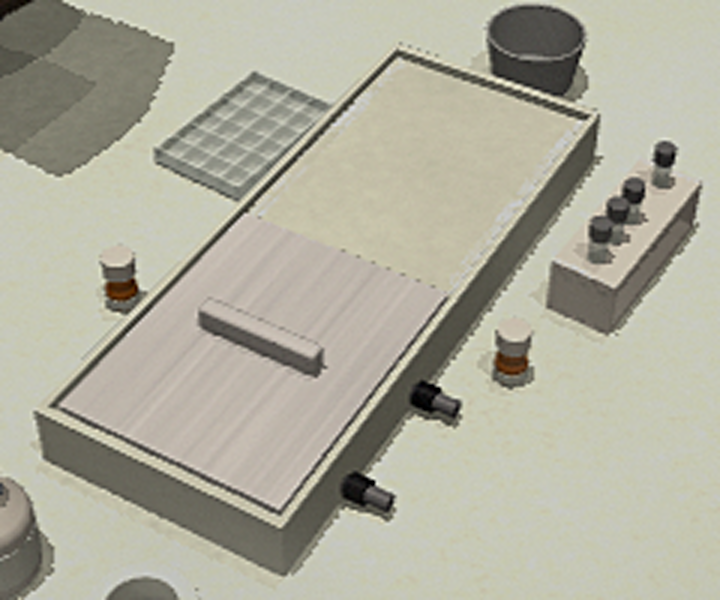

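```bash
python3 - <<'E'
from h import *
from scipy.optimize import least_squares
T=cam("top");S=cam("scene")
o=np.array([[-.092,-.2325],[.092,-.2325],[.092,.2325],[-.092,.2325]])
i=np.array([[.086,.225],[-.086,.225],[.086,-.225],[-.086,-.225]])
ti=np.array([[51,215],[95,470],[706,92],[757,338]])/3.6+[180,130]
so=np.array([[38,413],[285,523],[600,118],[398,48]])/3+[150,130]
def W(p,xy,z):
    c,s=np.cos(p[2]),np.sin(p[2]); return np.c_[p[0]+c*xy[:,0]-s*xy[:,1],p[1]+s*xy[:,0]+c*xy[:,1],np.full(len(xy),z)]
def res(p,w=(1,1)): return np.r_[w[0]*(proj(T,W(p,i,.048))-ti).ravel(),w[1]*(proj(S,W(p,o,.048))-so).ravel()]
for w in((1,1),(1,0),(0,1)):
    r=least_squares(res,[.48,0,0],args=(w,));print(r.x,res(r.x).round(1))
p=least_squares(res,[.48,0,0]).x
c,s=np.cos(p[2]),np.sin(p[2])
def box(w): d=w[:,:2]-p[:2]; return np.c_[c*d[:,0]+s*d[:,1],-s*d[:,0]+c*d[:,1]]
rib=np.array([[557,178],[582,311],[547,180],[594,303],[568,243]])/3.6+[180,130]
print("rib",box(back(T,rib,.065)), back(T,rib,.065))
seam=np.array([[388,155],[435,401]])/3.6+[180,130]
print("seam",box(back(T,seam,.046)))
sr=np.array([[200,302],[322,352],[212,297],[322,350]])/3+[150,130]
print("ribS",box(back(S,sr,.065)))
E
```

```text
[ 0.56058905 -0.00277835  0.21244641] [-1.2 -0.4 -0.3 -0.8 -0.5 -1.6  0.1 -0.3 -1.5 -1.  -0.9  2.   0.5 -2.1
 -0.9 -1.9]
[ 0.55871118 -0.00392266  0.21010478] [-0.7  0.2  0.1 -0.2  0.1 -0.7  0.5  0.7 -2.7 -1.3 -2.5  1.8 -0.3 -2.1
 -1.6 -2. ]
[ 0.5621772  -0.00220405  0.21285184] [-1.4 -1.  -0.5 -1.5 -0.7 -2.3 -0.2 -1.  -0.7 -0.7 -0.   2.3  1.2 -1.9
 -0.3 -1.8]
rib [[ 0.04252765 -0.11260058]
 [-0.04693442 -0.11114563]
 [ 0.04249141 -0.10583478]
 [-0.0432852  -0.1199711 ]
 [-0.00114765 -0.11109789]] [[ 0.62590265 -0.10388041  0.065     ]
 [ 0.53814508 -0.12132141  0.065     ]
 [ 0.62444064 -0.09727436  0.065     ]
 [ 0.54357313 -0.12917902  0.065     ]
 [ 0.5828924  -0.11162052  0.065     ]]
seam [[ 0.08122171 -0.00690179]
 [-0.08661989 -0.00563447]]
ribS [[-0.04633501 -0.1136602 ]
 [ 0.04659145 -0.11208282]
 [-0.04218372 -0.10575876]
 [ 0.04567688 -0.11057165]]
```

```bash
cat >> h.py <<'E'
BP=np.array([.5605,-.0028,.2115])
def b2w(x,y):
    c,s=np.cos(BP[2]),np.sin(BP[2]); return np.array([BP[0]+c*x-s*y,BP[1]+s*x+c*y])
def w2b(v):
    c,s=np.cos(BP[2]),np.sin(BP[2]); d=np.array(v[:2])-BP[:2]; return np.array([c*d[0]+s*d[1],-s*d[0]+c*d[1]])
def plan(pts,yaw=None):
    """pts: box x,y, world z -> tool shifts; yaw=desired box yaw of tool x"""
    st=get_state(); r=R.from_quat(st["tcp_rot"])
    print("t",round(st["time"],2),"box",w2b(st["eef_pos"]).round(4),"z",st["eef_pos"][2].round(4),"F",np.round(st["contact_force"],1),"op",round(st["opening"],2))
    yy=BP[2]+(yaw or 0)
    D=R.from_matrix(np.array([[np.cos(yy),np.sin(yy),0],[np.sin(yy),-np.cos(yy),0],[0,0,-1]]).T)
    print("turn",(r.inv()*D).as_rotvec().round(4))
    for p in pts:
        w=np.r_[b2w(p[0],p[1]),p[2]]; print(p,"->",r.inv().apply(w-st["eef_pos"]).round(4))
E
python3 -c "
from h import *
plan([(0,-.15,.15),(0,-.15,.053)])"
```

```text
t 0.3 box [-0.4979 -0.5526] z 0.2309 F [-0.8 -0.1 -0.1] op 1.0
turn [-0.0008 -0.0001  0.0733]
(0, -0.15, 0.15) -> [ 0.5261 -0.3649  0.0812]
(0, -0.15, 0.053) -> [ 0.5261 -0.3649  0.1782]
```

arm_command(
  steps=[
    [[0, 0, 0.073], [0.526, -0.365, 0.05], -1],
    [[0, 0, 0.073], [0.526, -0.365, 0.05], -1],
    [[0, 0, 0.073], [0.526, -0.365, 0.05], -1],
    [[0, 0, 0.073], [0.526, -0.365, 0.05], -1],
    [[0, 0, 0.073], [0.526, -0.365, 0.05], -1],
    [[0, 0, 0.073], [0.526, -0.365, 0.05], -1],
    [[0, 0, 0.073], [0.526, -0.365, 0.05], -1],
    [[0, 0, 0.073], [0.526, -0.365, 0.05], -1],
    [[0, 0, 0.073], [0.526, -0.365, 0.08], -1],
    [[0, 0, 0.073], [0.526, -0.365, 0.08], -1],
    [[0, 0, 0.073], [0.526, -0.365, 0.08], -1],
    [[0, 0, 0.073], [0.526, -0.365, 0.08], -1],
  ],
)

```text
time: 1.8
eef_pos: [0.592, -0.1485, 0.1505]
tcp_rot: [0.994, 0.107, -0.001, -0.001]
contact_force: [-0.6, -0.5, 0.5]
opening: -0.002
```

```bash
python3 -c "
from h import *
plan([(0,-.15,.08),(0,-.15,.053)])
c=cam('scene');crop(c,130,100,390,330,2.6,'s2.png')"
```

```text
t 1.8 box [ 0.0002 -0.149 ] z 0.1505 F [-0.6 -0.5  0.5] op -0.0
turn [-0.0013  0.0013  0.0027]
(0, -0.15, 0.08) -> [-0.0001  0.001   0.0705]
(0, -0.15, 0.053) -> [-0.0001  0.0011  0.0975]
```

View pics/s2.png

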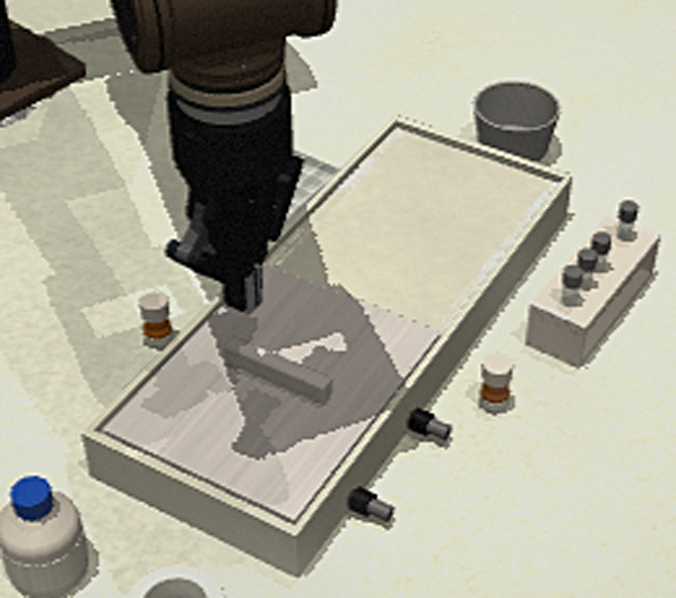

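arm_command(
  steps=[
    [[0, 0, 0], [0, 0.001, 0.04], -1],
    [[0, 0, 0], [0, 0.001, 0.07], -1],
    [[0, 0, 0], [0, 0.001, 0.085], -1],
    [[0, 0, 0], [0, 0.001, 0.097], -1],
    [[0, 0, 0], [0, 0.001, 0.097], -1],
  ],
)

```text
time: 2.48
eef_pos: [0.5917, -0.1512, 0.0541]
tcp_rot: [0.994, 0.106, -0.001, -0.0]
contact_force: [0.6, 0.1, -0.7]
opening: 0.003
```

```bash
python3 -c "
from h import *
plan([(0,-.13,.053),(0,-.05,.053),(0,.06,.053),(0,.095,.053)])
c=cam('scene');crop(c,130,100,390,330,2.6,'s3.png')"
```

```text
t 2.48 box [-0.0007 -0.1516] z 0.0541 F [ 0.6  0.1 -0.7] op 0.0
turn [-0.0006  0.001   0.0004]
(0, -0.13, 0.053) -> [ 0.0007 -0.0216  0.0011]
(0, -0.05, 0.053) -> [ 0.0007 -0.1016  0.0012]
(0, 0.06, 0.053) -> [ 0.0007 -0.2116  0.0012]
(0, 0.095, 0.053) -> [ 0.0008 -0.2466  0.0013]
```

View pics/s3.png

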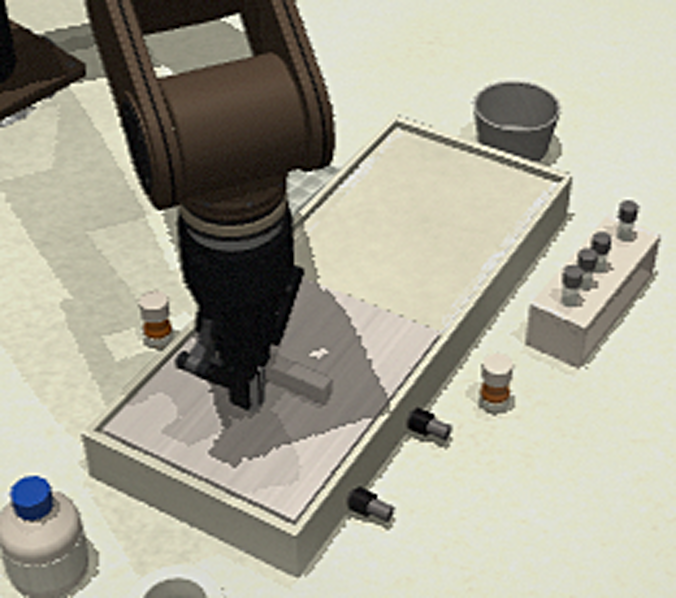

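arm_command(
  steps=[
    [[0, 0, 0], [0.0, -0.01, 0.001], -1],
    [[0, 0, 0], [0.0, -0.02, 0.001], -1],
    [[0, 0, 0], [0.0, -0.03, 0.001], -1],
    [[0, 0, 0], [0.0, -0.042, 0.001], -1],
    [[0, 0, 0], [0.0, -0.055, 0.001], -1],
    [[0, 0, 0], [0.0, -0.068, 0.001], -1],
    [[0, 0, 0], [0.0, -0.081, 0.001], -1],
    [[0, 0, 0], [0.0, -0.094, 0.001], -1],
    [[0, 0, 0], [0.0, -0.107, 0.001], -1],
    [[0, 0, 0], [0.0, -0.12, 0.001], -1],
    [[0, 0, 0], [0.0, -0.133, 0.001], -1],
    [[0, 0, 0], [0.0, -0.143, 0.001], -1],
  ],
)

```text
time: 4.03
eef_pos: [0.5625, -0.0109, 0.0545]
tcp_rot: [0.994, 0.106, 0.001, 0.001]
contact_force: [1.2, -5.8, 5.3]
opening: 0.003
```

```bash
python3 -c "
from h import *
plan([(0,.06,.053),(0,.085,.053),(0,.1,.053)])
c=cam('scene');crop(c,130,100,390,330,2.6,'s4.png')"
```

```text
t 4.03 box [ 0.0003 -0.0083] z 0.0545 F [ 1.2 -5.8  5.3] op 0.0
turn [ 0.0013 -0.0012  0.0012]
(0, 0.06, 0.053) -> [-0.0002 -0.0683  0.0014]
(0, 0.085, 0.053) -> [-0.0001 -0.0933  0.0014]
(0, 0.1, 0.053) -> [-1.000e-04 -1.083e-01  1.400e-03]
```

View pics/s4.png

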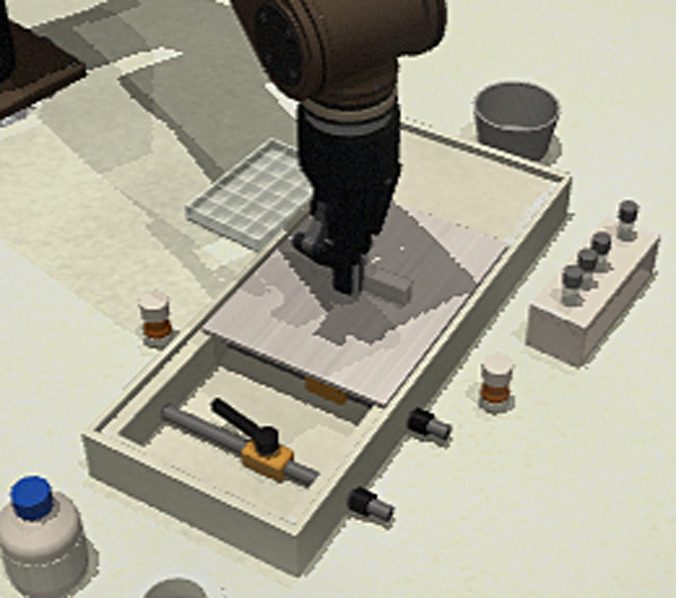

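arm_command(
  steps=[
    [[0, 0, 0], [0.0, -0.013, 0], -1],
    [[0, 0, 0], [0.0, -0.026, 0], -1],
    [[0, 0, 0], [0.0, -0.039, 0], -1],
    [[0, 0, 0], [0.0, -0.052, 0], -1],
    [[0, 0, 0], [0.0, -0.065, 0], -1],
    [[0, 0, 0], [0.0, -0.076, 0], -1],
    [[0, 0, 0], [0.0, -0.084, 0], -1],
    [[0, 0, 0], [0.0, -0.09, 0], -1],
    [[0, 0, 0], [0.0, -0.094, 0], -1],
    [[0, 0, 0], [0.0, -0.097, 0], -1],
  ],
)

```text
time: 5.32
eef_pos: [0.5416, 0.0852, 0.0543]
tcp_rot: [0.994, 0.106, 0.0, -0.0]
contact_force: [0.5, -4.6, 4.5]
opening: -0.001
```

```bash
python3 -c "
from h import *
plan([(0,.09,.053),(0,.1,.053)])
c=cam('scene');crop(c,130,100,390,330,2.6,'s5.png')
c=cam('top');crop(c,180,130,400,280,3.6,'t5.png')"
```

```text
t 5.33 box [-0.    0.09] z 0.0543 F [ 0.5 -4.6  4.5] op -0.0
turn [-0.     -0.0008  0.0012]
(0, 0.09, 0.053) -> [ 0.     -0.      0.0013]
(0, 0.1, 0.053) -> [ 0.     -0.01    0.0013]
```

View pics/s5.png

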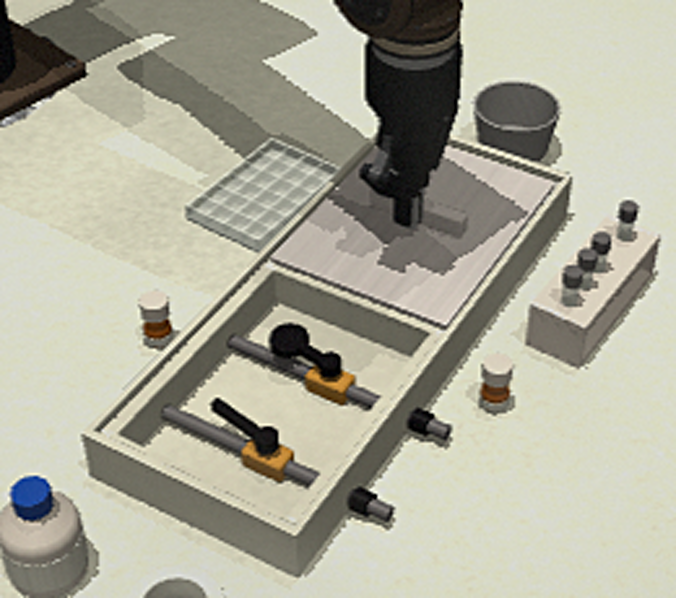

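View pics/t5.png

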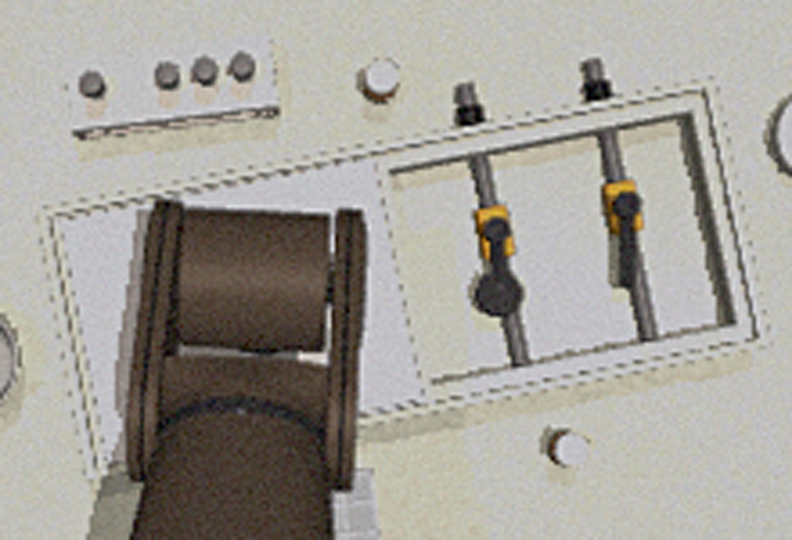

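arm_command(
  steps=[
    [[0, 0, 0], [0.0, -0.002, 0], -1],
    [[0, 0, 0], [0.0, -0.004, 0], -1],
    [[0, 0, 0], [0.0, -0.006, 0], -1],
    [[0, 0, 0], [0.0, -0.007, 0], -1],
  ],
)

```text
time: 5.92
eef_pos: [0.5401, 0.092, 0.0543]
tcp_rot: [0.994, 0.106, 0.0, 0.0]
contact_force: [1.3, -7.0, 4.9]
opening: 0.001
```

arm_command(
  steps=[
    [[0, 0, 0], [0.0, -0.002, 0], -1],
    [[0, 0, 0], [0.0, -0.003, 0], -1],
  ],
)

```text
time: 6.18
eef_pos: [0.5394, 0.0927, 0.0544]
tcp_rot: [0.994, 0.108, -0.0, 0.003]
contact_force: [1.2, -14.3, 5.6]
opening: -0.003
```

arm_command(
  steps=[
    [[0, 0, 0], [0.0, -0.002, 0], -1],
    [[0, 0, 0], [0.0, -0.003, 0], -1],
  ],
)

```text
time: 6.42
eef_pos: [0.5392, 0.0927, 0.0545]
tcp_rot: [0.994, 0.109, -0.0, 0.006]
contact_force: [1.4, -15.7, 4.8]
opening: 0.003
```

```bash
python3 -c "
from h import *
plan([(0,.09,.053),(0,.1,.053)])
c=cam('scene');crop(c,250,130,390,250,5,'s6.png')
p=np.array([[265,105],[0,0]])
"
```

```text
t 6.42 box [-0.0008  0.0979] z 0.0545 F [  1.4 -15.7   4.8] op 0.0
turn [0.0117 0.0019 0.0066]
(0, 0.09, 0.053) -> [0.0007 0.0079 0.0016]
(0, 0.1, 0.053) -> [ 0.0008 -0.0021  0.0015]
```

View pics/s6.png

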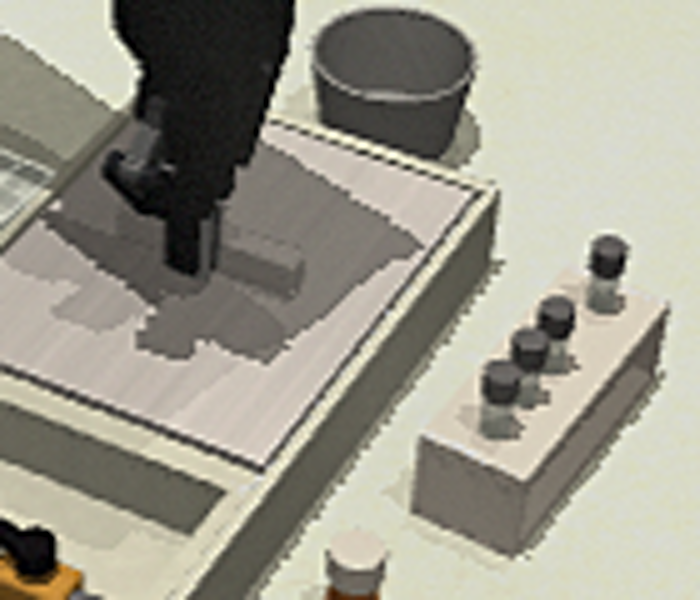

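```bash
python3 -c "
from h import *
T=cam('top');S=cam('scene')
f=lambda a:np.array(a)/3.6+[180,130]
g=lambda a:np.array(a)/2.6+[130,100]
for n,u,z in(('end',[497,292],.037),('hub',[496,229],.039),('phub',[627,202],.039),('pend',[626,285],.037)):
  print(n,w2b(back(T,f(u),z)[0]))
for n,u,z in(('end',[289,337],.037),('hub',[330,360],.039),('phub',[267,435],.039),('pend',[217,402],.037)):
  print(n,w2b(back(S,g(u),z)[0]))
plan([(0,.08,.055),(0,.08,.12),(-.03,-.11,.12)])
"
```

```text
end [-0.02278717 -0.06154579]
hub [ 0.01898923 -0.06906206]
phub [ 0.02005621 -0.15956709]
pend [-0.03476384 -0.14792312]
end [-0.02229575 -0.06296925]
hub [ 0.02004851 -0.07013702]
phub [ 0.02036011 -0.15960653]
pend [-0.03127461 -0.1494517 ]
t 6.58 box [-0.0008  0.0978] z 0.0545 F [  1.2 -14.    5. ] op 0.0
turn [0.0114 0.002  0.0062]
(0, 0.08, 0.055) -> [ 0.0007  0.0178 -0.0003]
(0, 0.08, 0.12) -> [ 0.0006  0.0186 -0.0653]
(-0.03, -0.11, 0.12) -> [-0.0306  0.2084 -0.0631]
```

arm_command(
  steps=[
    [[0.011, 0, 0.006], [0.0, 0.012, 0], -1],
    [[0.011, 0, 0.006], [0.0, 0.018, -0.002], -1],
    [[0.011, 0, 0.006], [0.0, 0.019, -0.035], -1],
    [[0.011, 0, 0.006], [0.0, 0.019, -0.065], -1],
    [[0.011, 0, 0.006], [0.0, 0.019, -0.065], -1],
    [[0.011, 0, 0.006], [-0.015, 0.06, -0.065], -1],
    [[0.011, 0, 0.006], [-0.03, 0.12, -0.065], -1],
    [[0.011, 0, 0.006], [-0.03, 0.17, -0.065], -1],
    [[0.011, 0, 0.006], [-0.03, 0.2, -0.065], -1],
    [[0.011, 0, 0.006], [-0.03, 0.2, -0.065], -1],
    [[0.011, 0, 0.006], [-0.03, 0.2, -0.065], -1],
  ],
)

```text
time: 7.95
eef_pos: [0.552, -0.1071, 0.1202]
tcp_rot: [0.994, 0.106, -0.002, -0.001]
contact_force: [0.0, 0.8, -0.3]
opening: -0.002
```

```bash
python3 -c "
from h import *
plan([(-.029,-.102,.06),(-.029,-.102,.027)])
c=cam('top');crop(c,150,110,420,280,2.9,'t7.png')"
```

```text
t 7.95 box [-0.0302 -0.1002] z 0.1202 F [ 0.   0.8 -0.3] op -0.0
turn [-0.0021  0.0043  0.0003]
(-0.029, -0.102, 0.06) -> [0.0015 0.0019 0.0602]
(-0.029, -0.102, 0.027) -> [0.0016 0.002  0.0932]
```

View pics/t7.png

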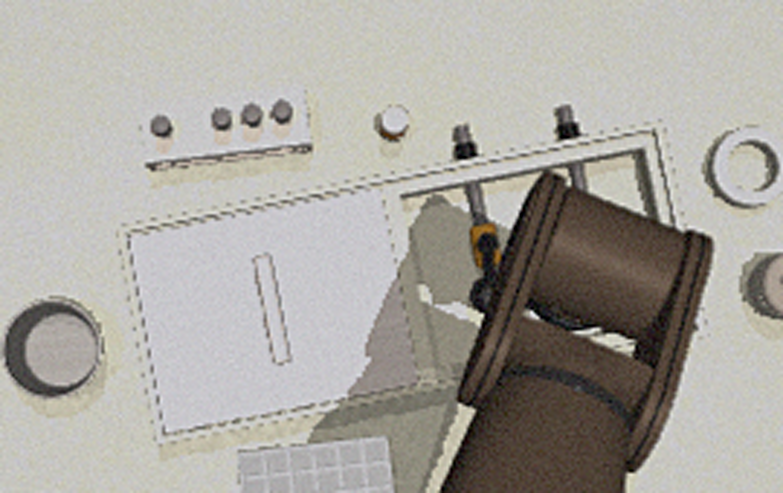

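The top view shows the cover against the +y stop (left edge at about x 130–160 px) and the disc handle uncovered at about (485, 293). Next I lower the fingers between the two handles.

arm_command(
  steps=[
    [[0, 0.004, 0], [0.001, 0.002, 0.03], -1],
    [[0, 0.004, 0], [0.001, 0.002, 0.055], -1],
    [[0, 0.004, 0], [0.001, 0.002, 0.07], -1],
    [[0, 0.004, 0], [0.001, 0.002, 0.082], -1],
    [[0, 0.004, 0], [0.001, 0.002, 0.092], -1],
    [[0, 0.004, 0], [0.001, 0.002, 0.092], -1],
  ],
)

```text
time: 8.75
eef_pos: [0.5529, -0.1084, 0.028]
tcp_rot: [0.994, 0.106, -0.0, -0.001]
contact_force: [0.1, 0.3, -0.6]
opening: -0.002
```

```bash
cat > path.py <<'E'
from h import *
from scipy.optimize import brentq
def fc(th,pen=0):
    e=np.array([.02-.043*np.cos(th),-.07+.043*np.sin(th)]); t=np.array([np.sin(th),np.cos(th)])
    def gap(s):
        d=np.abs(s*t)-[.011,.0125]; return np.hypot(*np.maximum(d,0))-.016
    s=brentq(gap,.015,.06); return e-t*(s-pen),s
E
python3 - <<'E'
from path import *
pts=[]
for th in np.arange(.15,1.6,.1).tolist()+[1.571,1.62]:
    p,s=fc(th); pts.append((p[0].round(4),p[1].round(4),.027)); print(round(th,2),s.round(4))
plan(pts)
c=cam('scene');crop(c,130,100,390,330,2.6,'s8.png')
E
```

```text
Traceback (most recent call last):
AttributeError: 'float' object has no attribute 'round'
```

```bash
python3 - <<'E'
from path import *
pts=[]
for th in np.arange(.15,1.6,.1).tolist()+[1.571,1.62]:
    p,s=fc(th); pts.append((round(float(p[0]),4),round(float(p[1]),4),.027))
plan(pts)
c=cam('scene');crop(c,130,100,390,330,2.6,'s8.png')
E
```

```text
t 8.75 box [-0.0296 -0.1016] z 0.028 F [ 0.1  0.3 -0.6] op -0.0
turn [-0.0022  0.0007  0.0012]
(-0.0268, -0.0921, 0.027) -> [ 0.0028 -0.0095  0.001 ]
(-0.0289, -0.0879, 0.027) -> [ 0.0007 -0.0137  0.001 ]
(-0.0308, -0.0838, 0.027) -> [-0.0011 -0.0178  0.001 ]
(-0.0324, -0.0796, 0.027) -> [-0.0027 -0.022   0.001 ]
(-0.0335, -0.0749, 0.027) -> [-0.0038 -0.0267  0.0011]
(-0.0339, -0.0699, 0.027) -> [-0.0042 -0.0317  0.0011]
(-0.0337, -0.0646, 0.027) -> [-0.004  -0.037   0.0011]
(-0.0327, -0.0591, 0.027) -> [-0.003  -0.0425  0.0011]
(-0.0309, -0.0535, 0.027) -> [-0.0012 -0.0481  0.0011]
(-0.0281, -0.048, 0.027) -> [ 0.0016 -0.0536  0.0011]
(-0.0246, -0.0428, 0.027) -> [ 0.0051 -0.0588  0.0011]
(-0.0206, -0.0382, 0.027) -> [ 0.0091 -0.0634  0.0011]
(-0.0164, -0.0341, 0.027) -> [ 0.0133 -0.0675  0.0011]
(-0.0122, -0.0306, 0.027) -> [ 0.0175 -0.071   0.0011]
(-0.0079, -0.0276, 0.027) -> [ 0.0218 -0.074   0.0011]
(-0.007, -0.027, 0.027) -> [ 0.0227 -0.0746  0.0011]
(-0.0049, -0.0257, 0.027) -> [ 0.0248 -0.0759  0.0011]
```

View pics/s8.png

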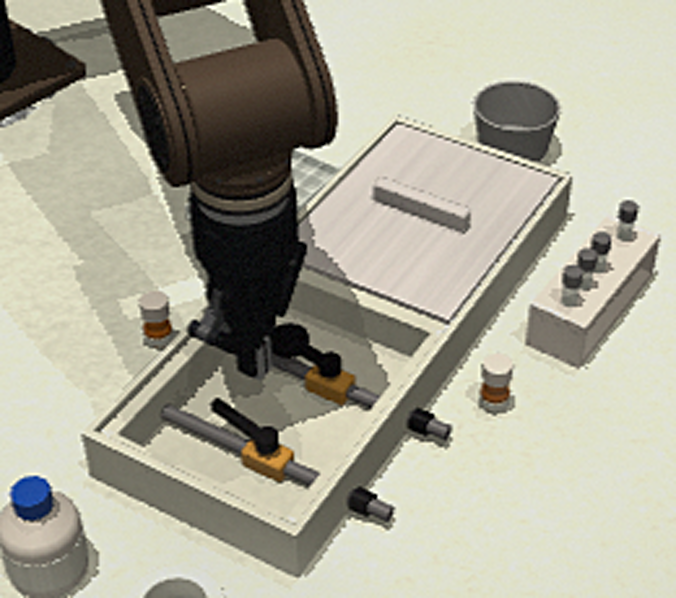

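arm_command(
  steps=[
    [[0, 0, 0], [0.002, -0.01, 0.0], -1],
    [[0, 0, 0], [-0.001, -0.018, 0.0], -1],
    [[0, 0, 0], [-0.003, -0.023, 0.0], -1],
    [[0, 0, 0], [-0.004, -0.028, 0.0], -1],
    [[0, 0, 0], [-0.004, -0.033, 0.0], -1],
    [[0, 0, 0], [-0.004, -0.038, 0.0], -1],
    [[0, 0, 0], [-0.003, -0.043, 0.0], -1],
    [[0, 0, 0], [-0.001, -0.048, 0.0], -1],
    [[0, 0, 0], [0.002, -0.053, 0.0], -1],
  ],
)

```text
time: 9.93
eef_pos: [0.5416, -0.0553, 0.0269]
tcp_rot: [0.994, 0.106, -0.003, -0.002]
contact_force: [-0.5, -1.3, 0.2]
opening: 0.001
```

```bash
python3 - <<'E'
from path import *
pts=[]
for th in [1.1,1.2,1.3,1.4,1.5,1.571]:
    p,s=fc(th); pts.append((round(float(p[0]),4),round(float(p[1]),4),.027))
plan(pts)
c=cam('scene');crop(c,130,100,390,330,2.6,'s9.png')
E
```

```text
t 9.93 box [-0.0295 -0.0474] z 0.0269 F [-0.5 -1.3  0.2] op 0.0
turn [-0.0042  0.0052  0.0014]
(-0.0265, -0.0454, 0.027) -> [ 0.003  -0.002  -0.0001]
(-0.0226, -0.0404, 0.027) -> [ 0.0069 -0.007  -0.0001]
(-0.0185, -0.0361, 0.027) -> [ 0.011  -0.0113 -0.0001]
(-0.0143, -0.0323, 0.027) -> [ 0.0152 -0.0151 -0.0001]
(-0.01, -0.029, 0.027) -> [ 0.0195 -0.0184 -0.0001]
(-0.007, -0.027, 0.027) -> [ 0.0225 -0.0203 -0.0001]
```

View pics/s9.png

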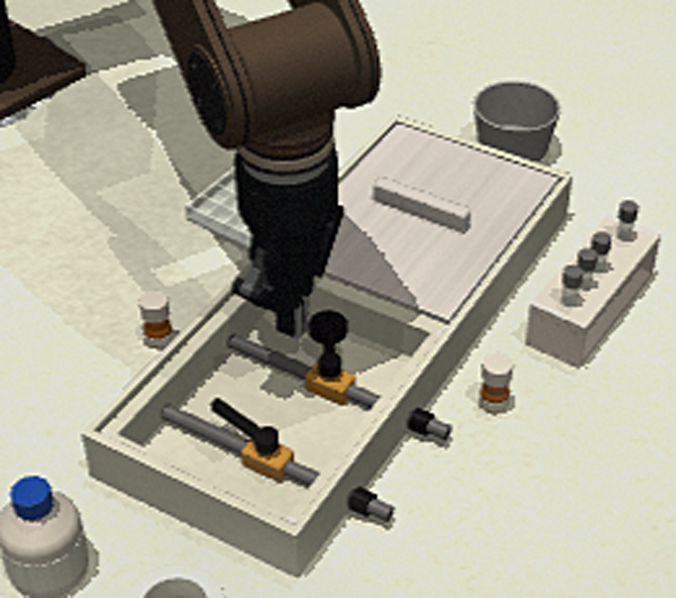

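arm_command(
  steps=[
    [[0, 0, 0], [0.003, -0.003, 0.0], -1],
    [[0, 0, 0], [0.007, -0.008, 0.0], -1],
    [[0, 0, 0], [0.011, -0.012, 0.0], -1],
    [[0, 0, 0], [0.015, -0.015, 0.0], -1],
    [[0, 0, 0], [0.0185, -0.017, 0.0], -1],
    [[0, 0, 0], [0.0215, -0.018, 0.0], -1],
    [[0, 0, 0], [0.024, -0.018, 0.0], -1],
    [[0, 0, 0], [0.0255, -0.018, 0.0], -1],
  ],
)

```text
time: 10.98
eef_pos: [0.5596, -0.0319, 0.0266]
tcp_rot: [0.994, 0.107, -0.008, -0.003]
contact_force: [-12.4, -3.2, 8.2]
opening: 0.002
```

```bash
python3 - <<'E'
from path import *
plan([(-.007,-.029,.027),(-.004,-.029,.027)])
c=cam('scene');crop(c,130,100,390,330,2.6,'s10.png')
E
```

```text
t 10.97 box [-0.007  -0.0283] z 0.0266 F [-12.4  -3.2   8.2] op 0.0
turn [-0.0068  0.0153  0.0032]
(-0.007, -0.029, 0.027) -> [-0.      0.0007 -0.0004]
(-0.004, -0.029, 0.027) -> [ 0.003   0.0007 -0.0004]
```

View pics/s10.png

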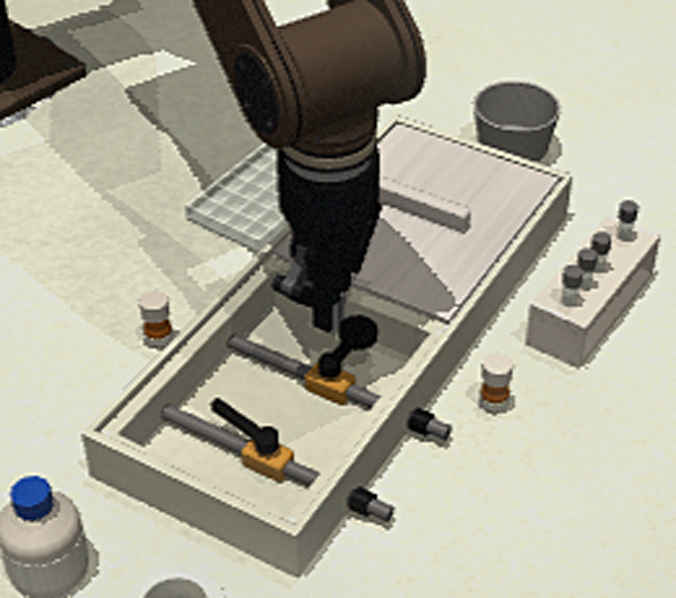

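arm_command(
  steps=[
    [[0, 0, 0], [-0.01, 0, 0], -1],
    [[0, 0, 0], [-0.018, 0.001, 0], -1],
    [[0, 0, 0], [-0.018, 0.001, -0.02], -1],
    [[0, 0, 0], [-0.018, 0.001, -0.06], -1],
    [[0, 0, 0], [-0.018, 0.001, -0.12], -1],
    [[0, 0, 0], [-0.018, 0.001, -0.18], -1],
    [[0, 0, 0], [-0.018, 0.06, -0.2], -1],
    [[0, 0, 0], [-0.018, 0.12, -0.2], -1],
    [[0, 0, 0], [-0.018, 0.18, -0.2], -1],
    [[0, 0, 0], [-0.018, 0.24, -0.2], -1],
    [[0, 0, 0], [-0.018, 0.3, -0.2], -1],
    [[0, 0, 0], [-0.018, 0.34, -0.2], -1],
  ],
)

```text
time: 12.52
eef_pos: [0.6178, -0.3717, 0.2245]
tcp_rot: [0.994, 0.106, -0.007, -0.002]
contact_force: [1.1, -0.7, -0.2]
opening: 0.003
```

```bash
python3 - <<'E'
from path import *
plan([])
c=cam('scene');crop(c,110,100,390,330,2.6,'s11.png')
c=cam('top');crop(c,140,110,440,310,2.6,'t11.png')
E
```

```text
t 12.53 box [-0.0214 -0.3727] z 0.2245 F [ 1.1 -0.7 -0.2] op 0.0
turn [-0.0057  0.0142  0.0013]
```

View pics/s11.png

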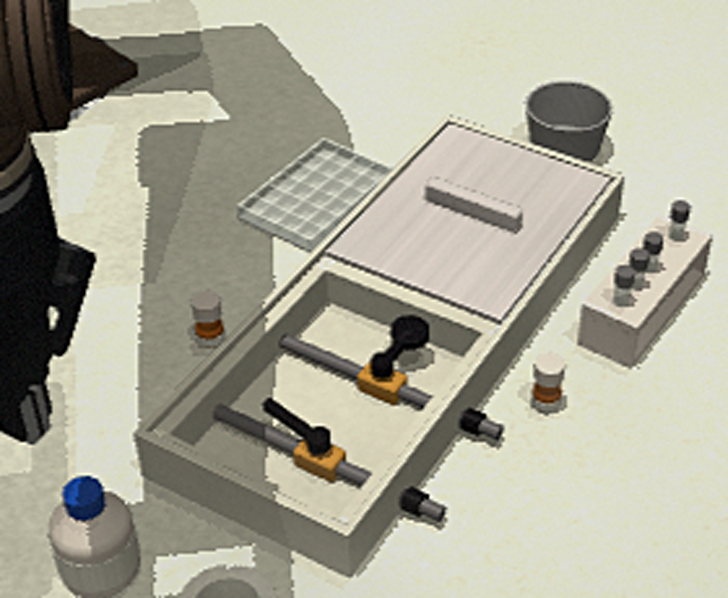

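View pics/t11.png

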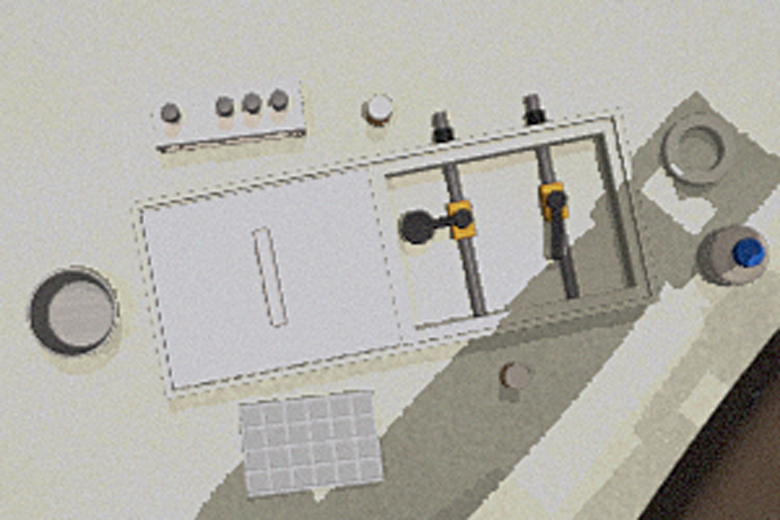

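```bash
python3 - <<'E'
from path import *
T=cam('top');S=cam('scene')
f=lambda a:np.array(a)/2.6+[140,110]
g=lambda a:np.array(a)/2.6+[110,100]
for C,k,a,b,r in((T,f,[418,227],[462,219],[270,277]),(S,g,[410,332],[381,364],[474,200])):
  e=w2b(back(C,k(a),.037)[0]);h=w2b(back(C,k(b),.039)[0]);d=e-np.array([.02,-.07]);print(e,h,"theta",np.arctan2(d[1],-d[0]),"rib",w2b(back(C,k(r),.065)[0]))
E
```

```text
[ 0.01817053 -0.02690307] [ 0.01754834 -0.06856077] theta 1.5283717329073836 rib [-0.00282161  0.11649785]
[ 0.02194603 -0.03040353] [ 0.02164112 -0.07424964] theta 1.619903414822086 rib [0.00163977 0.1124067 ]
```

```bash
python3 -c "
from plant import *
print(sign_off())"
```

```text
the job is handed in; nothing more can be done
None
```

The cover is at its far end stop and the disc-marked valve handle is pushed shut. I handed the job in at about 12.7 s on the robot's clock, well under the 51 s limit.

- **Cover:** I pushed its rib with the closed fingertips. The force rose from about 5 to 16 N with no further motion, which I read as the stop. The rib then measured at box y 116.5 mm in the top view and about 112 mm in the scene view, against 117 mm expected. I put the difference down to camera error, because the push force confirms the contact.
- **Marked handle:** This was the valve nearer the deck. I swept it clockwise until the force reached about 12 N, with the finger within about 1 mm of where the shut stop should put it. The final angle from the images, using the nominal pivot, was 1.53 (top) and 1.62 rad (scene). Measured from the hub as seen in each image it was about 1.56 in both, against 1.571 for shut.
- **Other things:** The plain handle looks unmoved, and none of the things around the box looks disturbed. I checked these by eye only.
- **Robot:** The fingers ended clear of everything, 0.22 m above the table and off the -y end of the box, with the contact force back to sensor noise (about 1 N).

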